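Tuck the bay cover under the lapped skin and hold it flush

TASK

Take the orange bay cover by its black rib from the mat it lies on, and slide its front edge under the free edge of the blue lapped skin on the white fuselage without lifting that skin. Then press the cover down flat into the bay mouth against the sprung black seal until it is flush with the white deck around it, and finish holding it pressed there; leave everything else on the bench alone.

Things in the scene. Friction and masses are not known exactly. Their poses are not given: they have to be found in the camera images.
- cover: orange flat rectangular bay cover, 110 (x) x 90 (y) x 4 mm thick, 95 to 160 g, lying flat with its rib up on a blue mat 6 mm thick, left or right of the fuselage. Origin at the centre of its underside, +x towards its front edge (the edge that is tucked). A black upright grip rib, 12 mm (x) x 60 mm (y), stands on it centred at x = -12 mm, from 4 to 34 mm above the underside; it is pinched across x
- cover_front (a point): middle of the cover's front edge: 55 mm ahead of the cover's origin in x, half way up its thickness (2 mm above the underside)
- fuselage: white fuselage centre section of a survey plane in a plywood cradle, fixed to the bench, 300 x 170 mm with a yellow nose at its +x end. Origin on the bench under it, +x to the nose (away from the robot, turned up to 0.25 rad), z up. Its deck round the bay lies at z = 100 mm; in front of x = 34 mm it steps up to z = 107 mm, and this step under the lapped skin is the stop for the cover's front edge
- bay_centre (a point): centre of the bay mouth at deck height; axes as the fuselage's. The mouth is a recess 124 (x) x 104 (y) mm, 62 mm to its rear edge and 62 mm to the front stop; the cover fits in with 14 mm of play each way. Its whole floor is the black seal frame (124 x 102 mm outside, bars 22 and 18 mm wide) whose top is level with the deck until pressed
- lap_edge (a point): middle of the free rear edge of the blue lapped skin, at its underside when it lies flat: 7 mm above deck and unpressed seal, 37 mm ahead of bay_centre in x. The skin overhangs the front 25 mm of the bay mouth and is 130 mm wide (y) and 2.5 mm thick. This point is fixed to the fuselage and does not move with the skin
- lap (a joint): lift of the blue lapped skin about its hinge at its front edge, 70 mm ahead of lap_edge: 0 lying flat, grows as its free edge rises (0.07 rad = 5 mm); a weak spring and its weight hold it down, so it lifts at under 1 N
- seal (a joint): how far the sprung seal frame is pressed down, in m: 0 at rest, 0.004 at its stop, where the cover's top is flush with the deck. It sinks level and needs about 3 N to start and 13 N for the whole 4 mm; it springs back when let go
- motor: small dark brushless motor with copper band, 42 mm diameter, 40 mm tall, on the grey spares mat; origin under its centre; not to be disturbed
- propeller: black two-blade propeller, 130 x 22 x 10 mm, on the grey spares mat; origin under its hub; not to be disturbed
- battery: blue and yellow flight battery, 100 x 46 x 34 mm; origin under its centre; not to be disturbed
- transmitter: grey hand-held radio with two sticks, 120 x 170 x 72 mm; origin under its centre; not to be disturbed
- driver: screwdriver lying on the bench; origin under it; not to be disturbed
- tape: roll of yellow tape lying flat, 90 mm across, 24 mm tall; origin under its centre; not to be disturbed
- screw_jar: small jar with a white cap, 56 mm across, 70 mm tall; origin under its centre; not to be disturbed

How it is judged:
By the outcome, as a careful person would: the job done as asked, in the order asked, and still so for the second after the job is handed in, while the arm keeps its last pose, push and grip.
It also fails if it takes over 48 s, if anything falls off the work surface, if the arm or the gripper's body presses on something with over 40 N, if the wrist force passes 120 N, or if a joint passes its speed limit or range.

ROBOT

A 6-joint arm with a two-finger parallel gripper is mounted at the origin on the work surface. World frame = base frame: x ahead of the robot, y to its left, z up, the work surface at z = 0. Lengths are in m, angles in rad, forces in N, time in s.
With the tool pointing down it reaches from about 0.4 to 0.925 m from the base axis. Payload 12.5 kg.
Tool frame: the origin (TCP) lies midway between the tips of the shut fingers; the grasp point (between the pads) lies 19 mm behind it; z points along the fingers, y is the line along which they close (so a half turn about z gives the same grasp; the last joint's range is limited). The gripper opens to 95 mm and grips with 3 to 60 N. Pads are 20 mm wide; open, the fingers measure 119 mm over their backs; the gripper's body (75 mm by 180 mm) begins 59 mm behind the grasp point.
Start: joints at [1.146, 0.491, 1.559, -0, 1.092, -0.106], TCP at [0.196, 0.594, 0.183] pointing down, gripper open.
Joint ranges: [-3.1, 3.1], [-0.84, 2.19], [0.05, 2.79], [-1.13, 4.28], [0.06, 2.93], [-2.69, 2.69]. Speed limits (rad/s): [2.22, 2.22, 2.79, 3.14, 3.14, 3.14].

INTERFACE

Orientations are given as a rotation vector (axis times angle).
In Python, from station import arm, cams gives the robot as it stands. The module is installed in compiled form; this text tells all that it offers.
- The arm moves only by the tool arm_command, never from a script. Its argument "plan" is one flat list of numbers, 7 for each row, row after row: the opening, from -1 (shut) to 1 (fully open), then the shift along the tool's x, y, z in m, then the turn, a rotation vector about the tool's x, y, z in rad. A call has 1 to 10 rows; each row is the pose to reach, as a shift and turn from the pose commanded when the call began, along the tool's axes at that moment; what a row does not reach only later rows make up. A row lasts 1/8 s, in which the tool goes at most 62.5 mm and 10.7 degrees, less where a joint would pass 70% of its speed; a pose out of reach is approached as far as the arm can. A call with a gripper value outside its range is refused whole. The fingers move at their own pace and stop on an object; "newtons" is the grip in N (left out, the last holds). Time passes only in rows, so rows that repeat a pose let the fingers close. It gives the time, the measured TCP pose, the force, the opening and the grip force at its end, in the units of the state.
- arm.sense(): the state, without advancing time (a new reading comes with each control period).
- cams.grab_frame(name): name is "scene" or "top"; returns (picture, depth): 480x640x3 uint8, blue, green, red; 480x640 float32, m along the optical axis (not along the pixel's ray), 0 where there is no reading.
- cams.camera_model(name): a dict with "camera_matrix" (3x3 intrinsics, pixels), "T" (4x4, takes a point from camera to world coordinates). Camera axes: x right, y down, z forward; pixel columns grow to the right and rows downward; lengths in m; the calibration is good to about 2 mm. A picture is of the moment at which its call begins. camera_model takes no time and is no camera call.
- arm.sign_off(): hands the job in; it is judged then, once.
The state is a dict: "time": time; "joint_positions": joint angles; "qvel": joint speeds; "joint_efforts": joint torques, N m; "ee_pos": TCP position; "tool_rot": TCP orientation; "force": force on the tool from outside, world axes, zero at the start; "torque": the same for the moment, N m; "width": finger opening in m; "grip_force": force on a finger pad.
Only numpy, scipy, OpenCV 4.12 (cv2) and the standard library are available. Lean on these libraries where they do the work, as an engineer would, in place of code of your own. Each camera call takes 0.05 s, during which the arm holds its last target. There are 200 camera calls.

## Working session

There is one attempt and no reset: what is moved stays moved. The work goes in short steps, Python scripts to look and compute and a tool call to move; the robot and the scene stay as the last step left them, time stands still between calls to the robot, and variables do not carry over. Pictures are saved under pics/ and viewed, at most 10 in all, crops included, and the job is handed in when it is done.

Besides the shell and the picture viewer there is one more tool, called after "Request:" by a JSON object that holds its "api" and its "payload", one argument or row to a line. arm_command: Moves the arm, as the interface text tells. Its arguments: {"type":"object","properties":{"plan":{"type":"array","items":{"type":"number"}},"newtons":{"type":"number"}},"required":["plan"]}

```bash
mkdir -p pics
cat > h.py <<'E'
import numpy as np, cv2
from station import arm, cams
from scipy.spatial.transform import Rotation as R
def cloud(name):
    p,d=cams.grab_frame(name); m=cams.camera_model(name); K=np.array(m["camera_matrix"]); T=np.array(m["T"])
    v,u=np.mgrid[0:480,0:640]
    c=np.stack([(u-K[0,2])/K[0,0]*d,(v-K[1,2])/K[1,1]*d,d],-1)
    return p,d,c@T[:3,:3].T+T[:3,3],K,T
E
python3 - <<'E'
from h import *
for n in("top","scene"):
    p,d,w,K,T=cloud(n); cv2.imwrite(f"pics/{n}0.png",p); print(n,K.tolist(),T.round(3).tolist())
s=arm.sense();print(s)
E
```

```text
top [[456.6478739034148, 0.0, 319.8834040933615], [0.0, 456.6478739034148, 231.1352565360339], [0.0, 0.0, 1.0]] [[0.026, -0.998, 0.048, 0.479], [-1.0, -0.026, -0.002, 0.011], [0.003, -0.048, -0.999, 1.22], [0.0, 0.0, 0.0, 1.0]]
scene [[435.71726953160226, 0.0, 318.260027835484], [0.0, 435.71726953160226, 238.7776093962111], [0.0, 0.0, 1.0]] [[-0.166, 0.644, -0.747, 1.37], [0.986, 0.104, -0.129, 0.164], [-0.006, -0.758, -0.652, 0.802], [0.0, 0.0, 0.0, 1.0]]
{'time': 0.1, 'joint_positions': array([ 1.14641699e+00,  4.91466366e-01,  1.55938557e+00,  8.83053084e-07,
        1.09171202e+00, -1.05600256e-01]), 'qvel': array([-1.85057488e-03, -9.89257217e-04, -1.06636273e-03,  9.54498443e-05,
        2.27284706e-03,  1.69529855e-04]), 'joint_efforts': array([ 2.95417427e-03, -6.13622403e+01, -2.58606845e+01,  6.93398318e-02,
        4.70372743e-02, -7.03092905e-05]), 'ee_pos': array([0.19575546, 0.59329202, 0.18264166]), 'tool_rot': array([-4.98579582e-01, -3.10151860e+00,  1.47202814e-03]), 'force': array([-0.05615961,  0.03662022, -0.64408024]), 'torque': array([ 0.07928379, -0.00710755, -0.04911362]), 'grip_force': 0.0, 'width': 0.09515306953369851}
```

View pics/top0.png

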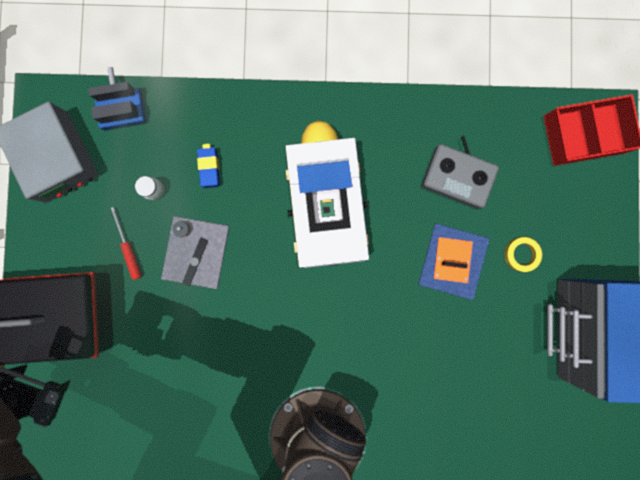

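View pics/scene0.png

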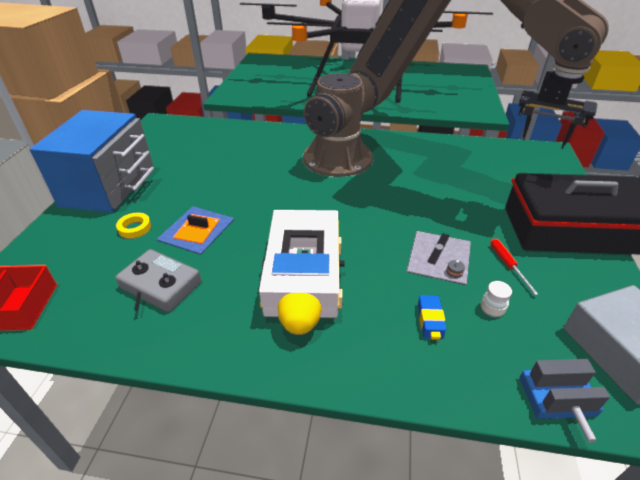

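The top view shows the orange cover at about (454,260) on the blue mat, with its rib at (454,264) towards the robot, so the front edge faces up in the picture. The fuselage is at (327,200), with the blue lap at (325,176) and the black seal below it. The scene view agrees. Next I measure.

```bash
cat >> h.py <<'E'
def ray(uv,z,K,T):
    uv=np.asarray(uv,float).reshape(-1,2)
    r=np.c_[(uv[:,0]-K[0,2])/K[0,0],(uv[:,1]-K[1,2])/K[1,1],np.ones(len(uv))]@T[:3,:3].T
    return T[:3,3]+r*((z-T[2,3])/r[:,2])[:,None]
def rect(mask,z,K,T,fill=True):
    cs,_=cv2.findContours(mask.astype(np.uint8),cv2.RETR_EXTERNAL,cv2.CHAIN_APPROX_NONE)
    c=max(cs,key=cv2.contourArea); P=ray(c+0,z,K,T)[:,:2]*1000
    (cx,cy),(a,b),t=cv2.minAreaRect(P.astype(np.float32)); return np.round([cx,cy,a,b,t],1)
def masks(p):
    h=cv2.cvtColor(p,cv2.COLOR_BGR2HSV).astype(int);H,S,V=h[...,0],h[...,1],h[...,2]
    return {'orange':(H>5)&(H<20)&(S>150)&(V>120),'blue':(H>100)&(H<125)&(S>150)&(V>90),'white':(S<40)&(V>180),'black':(V<60)}
E
python3 - <<'E'
from h import *
def win(m,u0,u1,v0,v1):
    o=np.zeros_like(m);o[v0:v1,u0:u1]=m[v0:v1,u0:u1];return o
p,d,w,K,T=cloud("top");m=masks(p)
o=win(m['orange'],420,500,220,300);print('cover top z',np.median(w[o][:,2]),rect(o,.010,K,T))
b=win(m['black'],430,480,245,280);print('rib',np.median(w[b][:,2]),rect(b,.040,K,T))
l=win(m['blue'],290,370,150,200);print('lap',np.median(w[l][:,2]),rect(l,.1095,K,T))
f=win(m['white'],270,385,130,280);print('deck',np.median(w[f][:,2]),rect(f,.100,K,T))
s=win(m['black'],300,360,185,240);print('seal',np.median(w[s][:,2]),rect(s,.100,K,T), ray([[0,0]],0,K,T))
p,d,w,K,T=cloud("scene");m=masks(p)
o=win(m['orange'],160,240,200,260);print('cover',np.median(w[o][:,2]),rect(o,.010,K,T),w[o].mean(0))
l=win(m['blue'],265,340,240,285);print('lap',np.median(w[l][:,2]),rect(l,.1095,K,T))
b=win(m['black'],180,220,205,232);print('rib',np.median(w[b][:,2]),w[b].mean(0))
E
```

```text
cover top z 0.009913586823060205 [ 471.6 -344.2   88.5  107.2   83.9]
rib 0.03906399314525599 [ 460.2 -338.9   57.5    5.9   84.8]
lap 0.10932058244847176 [666.    2.4  65.3 124.1   8.2]
deck 0.10081598703388428 [605.9  -5.8 304.  173.6   7.9]
seal 0.09984408952657586 [586.3  -8.5  92.7  95.8   7.9] [[1.14807118 0.90043331 0.        ]]
cover 0.01145172586359644 [ 472.9 -346.7   90.   110.6   84.1] [ 0.48828276 -0.33473112  0.01947521]
lap 0.11070912503948488 [6.645e+02 5.000e-01 6.290e+01 1.248e+02 8.600e+00]
rib 0.029486531992002574 [ 0.46477868 -0.34408223  0.02957162]
```

```bash
cat >> h.py <<'E'
def rows(targets):  # x,y,z in mm, yaw of tool y in deg
    s=arm.sense(); R0=R.from_rotvec(s['tool_rot']); p0=s['ee_pos']
    Y=R0.as_matrix()[:,1]; print('t',round(s['time'],2),'at',(p0*1000).round(1),'yaw',np.degrees(np.arctan2(Y[1],Y[0])).round(2),'tilt',R0.as_matrix()[:,2].round(4),'F',s['force'].round(2),'w',round(s['width'],4),'grip',round(s['grip_force'],1))
    for x,y,z,a in targets:
        a=np.radians(a);yy=np.array([np.cos(a),np.sin(a),0]);zz=np.array([0,0,-1.]);M=np.c_[np.cross(yy,zz),yy,zz]
        print((R0.inv().apply(np.array([x,y,z])/1000-p0)).round(4),(R0.inv()*R.from_matrix(M)).as_rotvec().round(4))
E
python3 - <<'E'
from h import *
rows([(280,520,240,60),(400,350,290,40),(480,100,290,20),(500,-150,260,-6),(460,-344,120,-6.1)])
E
```

```text
t 0.2 at [195.8 593.4 182.8] yaw 71.73 tilt [-3.e-04 -6.e-04 -1.e+00] F [-0.12  0.27 -0.56] w 0.0953 grip 0.0
[-0.103  -0.0433 -0.0572] [-0.0006 -0.      0.2048]
[-0.2702 -0.1672 -0.1071] [-6.000e-04  1.000e-04  5.539e-01]
[-0.4245 -0.3795 -0.107 ] [-6.000e-04  2.000e-04  9.029e-01]
[-0.5219 -0.6106 -0.0769] [-6.0000e-04  3.0000e-04  1.3567e+00]
[-0.5447 -0.8073  0.0633] [-6.0000e-04  3.0000e-04  1.3585e+00]
```

Request:
{"api": "arm_command", "payload": {
  "plan": [1,-0.05,-0.02,-0.05,0,0,0.1,1,-0.1,-0.045,-0.09,0,0,0.2,1,-0.15,-0.075,-0.107,0,0,0.35,1,-0.2,-0.11,-0.107,0,0,0.45,1,-0.25,-0.15,-0.107,0,0,0.55,1,-0.285,-0.2,-0.107,0,0,0.65,1,-0.32,-0.245,-0.107,0,0,0.72,1,-0.36,-0.29,-0.107,0,0,0.8,1,-0.39,-0.335,-0.107,0,0,0.85,1,-0.425,-0.38,-0.107,0,0,0.9]
}}

```text
time: 1.45
ee_pos: [0.4805, 0.0975, 0.2902]
tool_rot: [1.8, 2.574, 0.0]
force: [0.3, -0.1, 0.8]
width: 0.095
grip_force: 0.0
```

Run:
```python
from h import *
rows([(480,100,290,20),(500,-150,270,-6),(460,-344,120,-6.1)])
```

```text
t 1.45 at [480.5  97.5 290.2] yaw 20.06 tilt [ 2.e-04  1.e-04 -1.e+00] F [ 0.31 -0.09  0.83] w 0.095 grip 0.0
[0.0025 0.0003 0.0002] [ 0.0003 -0.      0.0011]
[-0.2392 -0.0666  0.0202] [ 3.000e-04 -1.000e-04  4.549e-01]
[-0.4077 -0.1708  0.1702] [ 3.000e-04 -1.000e-04  4.566e-01]
```

Request:
{"api": "arm_command", "payload": {
  "plan": [1,-0.06,-0.016,0,0,0,0.12,1,-0.12,-0.033,0.01,0,0,0.25,1,-0.18,-0.05,0.015,0,0,0.38,1,-0.239,-0.067,0.02,0,0,0.456,1,-0.285,-0.095,0.05,0,0,0.456,1,-0.33,-0.122,0.08,0,0,0.456,1,-0.37,-0.148,0.12,0,0,0.456,1,-0.408,-0.171,0.16,0,0,0.456,1,-0.408,-0.171,0.17,0,0,0.456,1,-0.408,-0.171,0.17,0,0,0.456]
}}

```text
time: 2.7
ee_pos: [0.4603, -0.342, 0.1196]
tool_rot: [-2.333, -2.101, -0.0]
force: [0.4, 0.7, 0.8]
width: 0.095
grip_force: 0.0
```

Run:
```python
from h import *
rows([(460.3,-344,60,-6.1),(460.3,-344,14,-6.1)])
p,d,w,K,T=cloud("scene"); cv2.imwrite("pics/s1.png",cv2.resize(p[130:290,110:330],None,fx=3,fy=3))
```

```text
t 2.7 at [ 460.3 -342.   119.6] yaw -5.98 tilt [-0.001   0.0013 -1.    ] F [0.43 0.72 0.75] w 0.095 grip 0.0
[-0.0021  0.0003  0.0596] [-0.0011 -0.0011  0.0021]
[-0.0021  0.0003  0.1056] [-0.0011 -0.0011  0.0021]
```

View pics/s1.png

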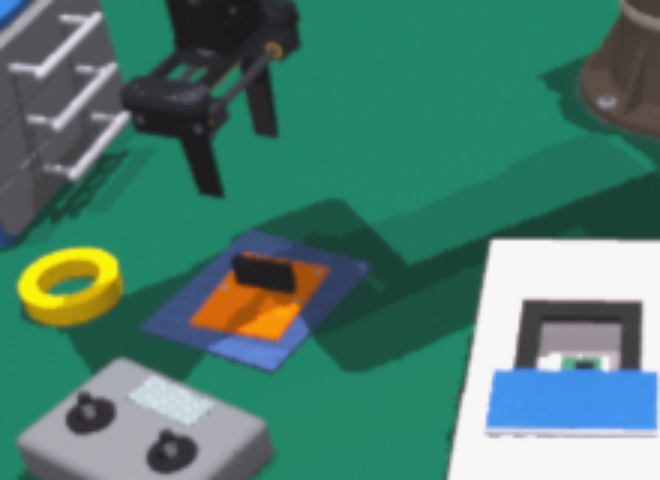

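The fingers, with tips at (210,190) and (265,130) in the crop, straddle the rib at (265,272) along the cover's x. I'll descend and close.

Request:
{"api": "arm_command", "payload": {
  "plan": [1,-0.002,0,0.05,0,0,0.002,1,-0.002,0,0.08,0,0,0.002,1,-0.002,0,0.095,0,0,0.002,1,-0.002,0,0.105,0,0,0.002,1,-0.002,0,0.105,0,0,0.002,-1,-0.002,0,0.105,0,0,0.002,-1,-0.002,0,0.105,0,0,0.002,-1,-0.002,0,0.105,0,0,0.002,-1,-0.002,0,0.105,0,0,0.002,-1,-0.002,0,0.105,0,0,0.002],
  "newtons": 35
}}

```text
time: 4.0
ee_pos: [0.4603, -0.3445, 0.0151]
tool_rot: [-2.336, -2.101, -0.0]
force: [-0.2, 0.5, 0.1]
width: 0.0505
grip_force: 0.0
```

Request:
{"api": "arm_command", "payload": {
  "plan": [-1,0,0,0,0,0,0,-1,0,0,0,0,0,0,-1,0,0,0,0,0,0,-1,0,0,0,0,0,0]
}}

```text
time: 4.5
ee_pos: [0.4603, -0.3444, 0.0151]
tool_rot: [-2.336, -2.101, -0.0]
force: [0.3, -0.4, 0.1]
width: 0.0105
grip_force: 0.0
```

Run:
```python
from h import *
rows([(460.3,-344,14,-6.1)])
```

```text
t 4.5 at [ 460.3 -344.4   15.1] yaw -6.08 tilt [ 0.e+00  1.e-04 -1.e+00] F [ 0.28 -0.37  0.09] w 0.0105 grip 0.0
[ 0.0004 -0.      0.0011] [-0.     -0.0001  0.0004]
```

Request:
{"api": "arm_command", "payload": {
  "plan": [-1,0,0,0,0,0,0,-1,0,0,0,0,0,0,-1,0,0,0,0,0,0]
}}

```text
time: 4.88
ee_pos: [0.4603, -0.3445, 0.0151]
tool_rot: [2.336, 2.101, 0.0]
force: [-0.2, 0.2, 0.7]
width: 0.0006
grip_force: 0.0
```

Run:
```python
from h import *
p,d,w,K,T=cloud("scene"); a=cv2.resize(p[130:270,130:270],None,fx=4,fy=4)
p,d,w,K,T=cloud("top"); b=cv2.resize(p[200:310,400:510],(560,560))
cv2.imwrite("pics/s2.png",cv2.resize(np.hstack([a,b]),(800,400)))
```

```text
(no output)
```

View pics/s2.png

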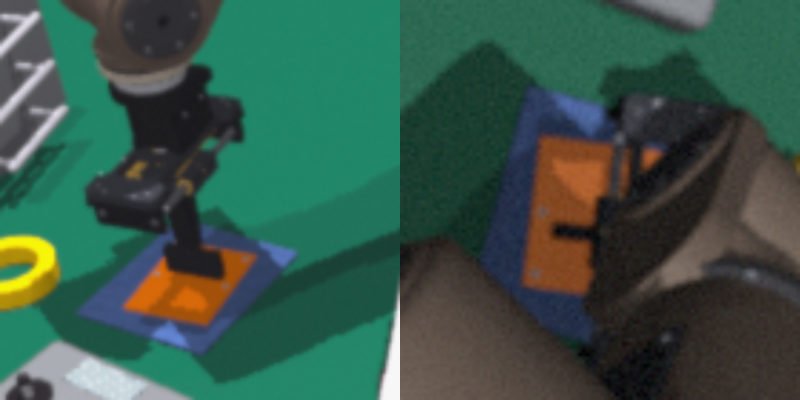

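The fingers shut fully, while the rib at (195,262) in the left half and the cover haven't moved. I'll check where the fingertips really are against the reported TCP.

Run:
```python
from h import *
p,d,w,K,T=cloud("scene")
def pr(P):
    c=T[:3,:3].T@(np.array(P)-T[:3,3]); return (K@c/c[2])[:2].round(1),c[2].round(3)
print(pr([.460,-.344,.015]),pr([.460,-.344,.045]),pr([.460,-.344,.085]))
for v in range(188,236,4): print(v,[tuple((w[v,u]*1000).round(0).astype(int)) for u in range(188,212,5)])
q=cv2.convertScaleAbs(p[170:250,150:250],alpha=2.2,beta=20); cv2.imwrite("pics/s3.png",cv2.resize(q,(750,600),interpolation=cv2.INTER_CUBIC))
```

```text
(array([198.8, 224.1]), np.float64(1.259)) (array([196.8, 215.9]), np.float64(1.24)) (array([194.1, 204.5]), np.float64(1.213))
188 [(np.int64(497), np.int64(-330), np.int64(166)), (np.int64(484), np.int64(-323), np.int64(158)), (np.int64(470), np.int64(-316), np.int64(150)), (np.int64(455), np.int64(-310), np.int64(141)), (np.int64(259), np.int64(-393), np.int64(1))]
192 [(np.int64(509), np.int64(-326), np.int64(163)), (np.int64(487), np.int64(-324), np.int64(148)), (np.int64(481), np.int64(-313), np.int64(145)), (np.int64(286), np.int64(-400), np.int64(3)), (np.int64(281), np.int64(-385), np.int64(1))]
196 [(np.int64(484), np.int64(-342), np.int64(131)), (np.int64(498), np.int64(-320), np.int64(143)), (np.int64(485), np.int64(-313), np.int64(135)), (np.int64(308), np.int64(-392), np.int64(3)), (np.int64(306), np.int64(-375), np.int64(3))]
200 [(np.int64(518), np.int64(-326), np.int64(143)), (np.int64(476), np.int64(-335), np.int64(113)), (np.int64(453), np.int64(-333), np.int64(97)), (np.int64(328), np.int64(-384), np.int64(3)), (np.int64(326), np.int64(-368), np.int64(3))]
204 [(n
[... 1205 characters left out ...]
, np.int64(-377), np.int64(12)), (np.int64(463), np.int64(-360), np.int64(16)), (np.int64(465), np.int64(-343), np.int64(20)), (np.int64(466), np.int64(-328), np.int64(22)), (np.int64(459), np.int64(-316), np.int64(18))]
228 [(np.int64(478), np.int64(-370), np.int64(11)), (np.int64(475), np.int64(-356), np.int64(11)), (np.int64(473), np.int64(-342), np.int64(11)), (np.int64(469), np.int64(-329), np.int64(10)), (np.int64(467), np.int64(-314), np.int64(10))]
232 [(np.int64(498), np.int64(-362), np.int64(14)), (np.int64(495), np.int64(-348), np.int64(13)), (np.int64(492), np.int64(-334), np.int64(13)), (np.int64(491), np.int64(-320), np.int64(14)), (np.int64(484), np.int64(-308), np.int64(10))]
```

View pics/s3.png

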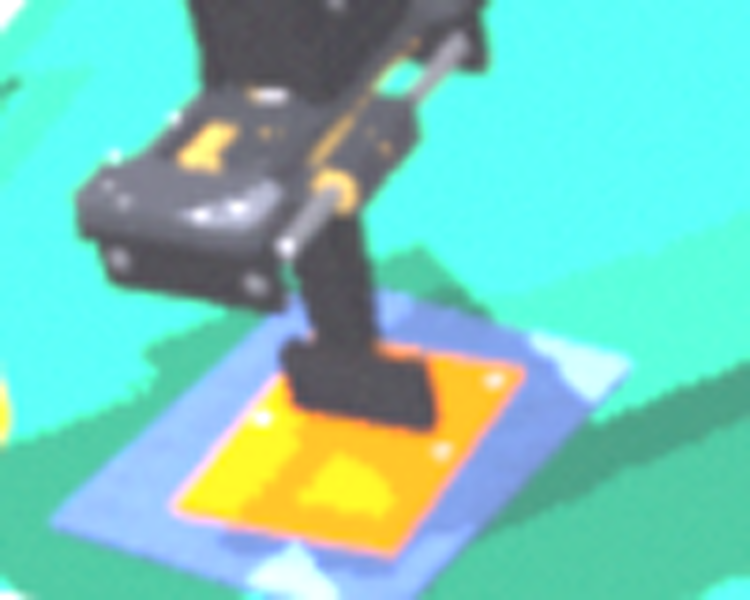

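Run:
```python
from h import *
m=cams.camera_model("scene");K=np.array(m["camera_matrix"]);T=np.array(m["T"])
def pr(P):
    c=T[:3,:3].T@(np.array(P)-T[:3,3]); return (K@c/c[2])[:2].round(1)
for z in(.10,.12,.14,.16): print(z,pr([.513,-.348,z]),pr([.407,-.336,z]))
s=arm.sense();print(s['width'],s['grip_force'],s['joint_positions'].round(3))
```

```text
0.1 [184.1 211.5] [202.8 189.7]
0.12 [182.6 205.4] [201.6 183.8]
0.14 [181.  199.2] [200.3 177.7]
0.16 [179.3 192.9] [199.  171.6]
0.0005700236705771059 0.0 [-0.757  0.639  1.833  0.     0.669 -0.651]
```

The shut fingertips appear to end at z≈45 mm, just above the rib top, although the TCP reads 15 mm. That looks like an offset along the tool. I'll raise the shut fingers clear and measure the real tip height.

Request:
{"api": "arm_command", "payload": {
  "plan": [-1,0,0,-0.05,0,0,0,-1,0,0,-0.085,0,0,0,-1,0,0,-0.085,0,0,0,-1,0,0,-0.085,0,0,0]
}}

```text
time: 5.52
ee_pos: [0.46, -0.3441, 0.0995]
tool_rot: [-2.335, -2.1, -0.0]
force: [0.0, -0.3, -0.2]
width: 0.0004
grip_force: 0.0
```

Run:
```python
from h import *
rows([])
p,d,w,K,T=cloud("scene")
x,y,z=w[...,0],w[...,1],w[...,2]
m=(abs(x-.460)<.03)&(abs(y+.344)<.03)&(z>.07)&(z<.2)
v,u=np.nonzero(m)
for r in sorted(set(v))[::-1][:14]: print(r,u[v==r].min(),u[v==r].max(),(w[r][m[r]].mean(0)*1000).round(1))
def pr(P):
    c=T[:3,:3].T@(np.array(P)-T[:3,3]); return (K@c/c[2])[:2].round(1)
for zz in(.1,.115,.13,.145):print(zz,pr([.460,-.344,zz]))
q=cv2.convertScaleAbs(p[160:240,150:250],alpha=2.2,beta=20); cv2.imwrite("pics/s4.png",cv2.resize(q,(750,600),interpolation=cv2.INTER_CUBIC))
```

```text
t 5.53 at [ 460.  -344.1   99.5] yaw -6.07 tilt [-5.e-04  6.e-04 -1.e+00] F [ 0.05 -0.3  -0.21] w 0.0004 grip 0.0
191 190 194 [ 464.3 -338.5  133.9]
190 186 195 [ 462.6 -343.1  135.6]
189 186 195 [ 463.2 -342.1  139.3]
188 186 194 [ 465.9 -341.4  144.4]
187 185 194 [ 465.6 -342.3  147.4]
186 185 194 [ 466.1 -341.3  151. ]
185 184 194 [ 466.5 -341.8  154.4]
184 184 194 [ 466.  -341.4  157.3]
183 184 194 [ 465.7 -340.9  160.3]
182 183 194 [ 465.9 -341.6  163.5]
181 183 194 [ 465.9 -340.9  166.8]
180 183 193 [ 467.1 -341.   170.6]
179 182 193 [ 467.1 -341.7  173.7]
178 182 193 [ 466.7 -341.3  176.6]
0.1 [193.1 200.1]
0.115 [192.  195.7]
0.13 [191.  191.1]
0.145 [189.9 186.5]
```

View pics/s4.png

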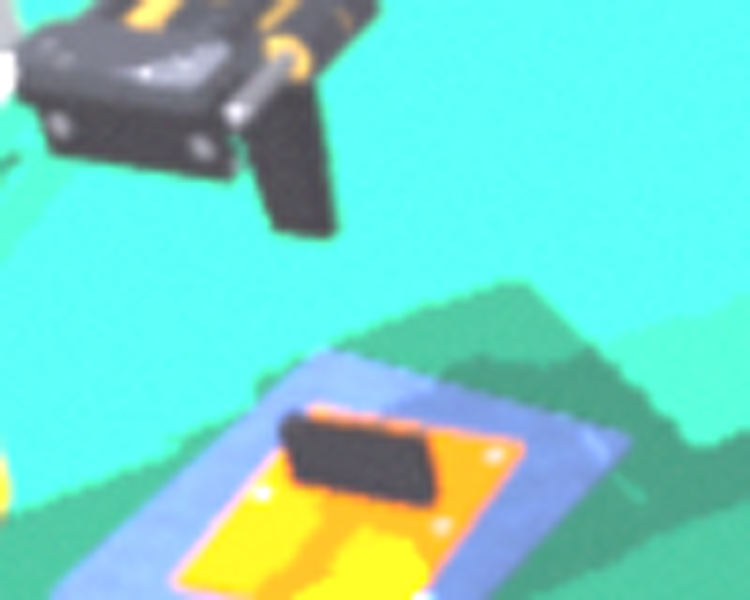

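With the TCP reading 99.5 mm, the shut fingertips (crop (305,235), image row ~191) are really at z≈131 mm. So the tips sit about 31 mm higher than reported, while x and y agree. I'll open, descend to a reading of about -15 mm (tip near 16 mm) and grip again.

Request:
{"api": "arm_command", "payload": {
  "plan": [0.3,0,0,0,0,0,0,0.3,0,0,0,0,0,0,0.3,0,0,0,0,0,0,0.3,0,0,0,0,0,0,0.3,0,0,0,0,0,0,0.3,0,0,0,0,0,0,0.3,0,0,0.04,0,0,0,0.3,0,0,0.07,0,0,0,0.3,0,0,0.085,0,0,0,0.3,0,0,0.085,0,0,0]
}}

```text
time: 6.82
ee_pos: [0.4601, -0.3443, 0.0146]
tool_rot: [-2.335, -2.1, 0.0]
force: [0.0, 0.1, 0.3]
width: 0.062
grip_force: 0.0
```

Request:
{"api": "arm_command", "payload": {
  "plan": [0.3,0,0,0.01,0,0,0,0.3,0,0,0.02,0,0,0,0.3,0,0,0.025,0,0,0,0.3,0,0,0.029,0,0,0,0.3,0,0,0.029,0,0,0]
}}

```text
time: 7.45
ee_pos: [0.4603, -0.3444, -0.0141]
tool_rot: [-2.336, -2.1, -0.0]
force: [-0.1, 1.0, 0.9]
width: 0.0616
grip_force: 0.0
```

Request:
{"api": "arm_command", "payload": {
  "plan": [-1,0,0,0,0,0,0,-1,0,0,0,0,0,0,-1,0,0,0,0,0,0,-1,0,0,0,0,0,0,-1,0,0,0,0,0,0,-1,0,0,0,0,0,0,-1,0,0,0,0,0,0,-1,0,0,0,0,0,0],
  "newtons": 35
}}

```text
time: 8.45
ee_pos: [0.4603, -0.3444, -0.0139]
tool_rot: [-2.336, -2.101, -0.0]
force: [-0.6, 0.3, 0.4]
width: 0.012
grip_force: 35.0
```

Run:
```python
from h import *
rows([(460.3,-344,160,-6.1),(544.5,-14.7,130,8),(544.5,-14.7,100,8)])
```

```text
t 8.45 at [ 460.3 -344.4  -13.9] yaw -6.07 tilt [ 0.e+00  1.e-04 -1.e+00] F [-0.6   0.31  0.37] w 0.012 grip 35.0
[ 5.000e-04 -1.000e-04 -1.739e-01] [ 0.     -0.0001  0.0005]
[ 0.3368  0.0488 -0.1439] [ 0.000e+00 -1.000e-04 -2.456e-01]
[ 0.3368  0.0488 -0.1139] [ 0.000e+00 -1.000e-04 -2.456e-01]
```

Request:
{"api": "arm_command", "payload": {
  "plan": [-1,0,0,-0.04,0,0,0,-1,0,0,-0.09,0,0,0,-1,0,0,-0.14,0,0,0,-1,0.03,0.005,-0.165,0,0,-0.03,-1,0.08,0.012,-0.17,0,0,-0.07,-1,0.13,0.019,-0.17,0,0,-0.11,-1,0.18,0.026,-0.17,0,0,-0.15,-1,0.23,0.033,-0.17,0,0,-0.19,-1,0.28,0.04,-0.165,0,0,-0.22,-1,0.32,0.046,-0.155,0,0,-0.246]
}}

```text
time: 9.7
ee_pos: [0.5402, -0.0292, 0.1412]
tool_rot: [2.058, 2.373, 0.001]
force: [0.6, 0.0, -1.2]
width: 0.0117
grip_force: 35.0
```

Run:
```python
from h import *
rows([(544.5,-14.7,110,8)])
```

```text
t 9.7 at [540.2 -29.2 141.2] yaw 8.12 tilt [ 8.e-04 -0.e+00 -1.e+00] F [ 0.64  0.04 -1.18] w 0.0117 grip 35.0
[0.0138 0.0062 0.0312] [0.0008 0.0001 0.002 ]
```

Request:
{"api": "arm_command", "payload": {
  "plan": [-1,0.0138,0.0062,0,0,0,0.002,-1,0.0138,0.0062,0.02,0,0,0.002,-1,0.0138,0.0062,0.035,0,0,0.002,-1,0.0138,0.0062,0.035,0,0,0.002,-1,0.0138,0.0062,0.035,0,0,0.002]
}}

```text
time: 10.32
ee_pos: [0.5443, -0.0171, 0.1065]
tool_rot: [2.064, 2.368, 0.0]
force: [1.0, 0.1, -0.6]
width: 0.0116
grip_force: 35.0
```

Run:
```python
from h import *
rows([])
p,d,w,K,T=cloud("scene"); m=masks(p)
o=m['orange'].copy(); o[:, :255]=0;o[:,350:]=0;o[:190]=0;o[265:]=0
print('orange z',np.percentile(w[o][:,2],[10,50,90]).round(4)); zc=.124
print('cover rect',rect(o,zc,K,T))
l=m['blue'].copy();l[:240]=0;l[285:]=0;l[:,:262]=0;l[:,345:]=0;print('lap',rect(l,.1095,K,T))
# plane fit of orange
A=w[o];c=np.linalg.lstsq(np.c_[A[:,:2],np.ones(len(A))],A[:,2],rcond=None)[0];print('plane slope',c.round(3))
a=p[170:290,240:360]
cv2.imwrite("pics/s5.png",cv2.resize(a,(600,600),interpolation=cv2.INTER_CUBIC))
```

```text
t 10.32 at [544.3 -17.1 106.5] yaw 7.86 tilt [ 4.e-04  0.e+00 -1.e+00] F [ 1.05  0.14 -0.6 ] w 0.0116 grip 35.0
orange z [0.1298 0.1316 0.1333]
cover rect [550.1 -17.6 110.   91.7   9.2]
lap [6.649e+02 6.000e-01 6.290e+01 1.251e+02 9.000e+00]
plane slope [ 0.579  0.194 -0.198]
```

View pics/s5.png

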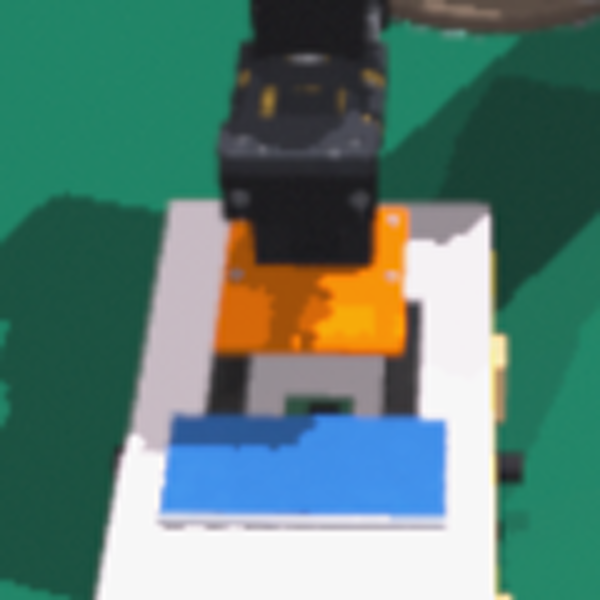

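The cover is level in the grip, just behind the lap. Its front edge is at row ~352 of the crop, the lap's free edge is at row ~415, and it is centred between the seal bars. I'll lower it behind the lap and feel for the deck and seal.

Request:
{"api": "arm_command", "payload": {
  "plan": [-1,0.002,0,0.01,0,0,-0.006,-1,0.002,0,0.018,0,0,-0.006,-1,0.002,0,0.022,0,0,-0.006,-1,0.002,0,0.024,0,0,-0.006,-1,0.002,0,0.024,0,0,-0.006,-1,0.002,0,0.024,0,0,-0.006]
}}

```text
time: 11.12
ee_pos: [0.5439, -0.0146, 0.0823]
tool_rot: [2.056, 2.375, 0.0]
force: [1.1, 0.2, 0.1]
width: 0.0119
grip_force: 35.0
```

Request:
{"api": "arm_command", "payload": {
  "plan": [-1,0,0,0.001,0,0,0,-1,0,0,0.001,0,0,0,-1,0,0,0.001,0,0,0]
}}

```text
time: 11.5
ee_pos: [0.5438, -0.0146, 0.0812]
tool_rot: [2.056, 2.375, 0.0]
force: [0.2, 0.6, -0.9]
width: 0.0118
grip_force: 35.0
```

Request:
{"api": "arm_command", "payload": {
  "plan": [-1,0,0,0.001,0,0,0,-1,0,0,0.001,0,0,0,-1,0,0,0.001,0,0,0]
}}

```text
time: 11.88
ee_pos: [0.5438, -0.0146, 0.0801]
tool_rot: [-2.056, -2.375, -0.0]
force: [0.7, 0.3, -0.8]
width: 0.012
grip_force: 35.0
```

Request:
{"api": "arm_command", "payload": {
  "plan": [-1,0,0,0.001,0,0,0,-1,0,0,0.001,0,0,0,-1,0,0,0.001,0,0,0]
}}

```text
time: 12.25
ee_pos: [0.5439, -0.0146, 0.0801]
tool_rot: [2.055, 2.375, 0.001]
force: [-2.9, 0.1, 10.5]
width: 0.0119
grip_force: 35.0
```

Request:
{"api": "arm_command", "payload": {
  "plan": [-1,0,0,0.001,0,0,0,-1,0,0,0.001,0,0,0,-1,0,0,0.001,0,0,0]
}}

```text
time: 12.62
ee_pos: [0.544, -0.0146, 0.08]
tool_rot: [2.055, 2.375, 0.001]
force: [-6.6, 1.0, 23.0]
width: 0.0119
grip_force: 35.0
```

Contact is at a reading of 80.05 mm, as expected. I'll raise to about 81.4 mm (1.35 mm above deck, 1.6 mm below the skin) and slide forward.

Request:
{"api": "arm_command", "payload": {
  "plan": [-1,0,0,-0.0033,0,0,0,-1,0,0,-0.0033,0,0,0,-1,0,0,-0.0033,0,0,0,-1,0,0.004,-0.0033,0,0,0,-1,0,0.01,-0.0033,0,0,0,-1,0,0.015,-0.0033,0,0,0,-1,0,0.018,-0.0033,0,0,0,-1,0,0.018,-0.0033,0,0,0]
}}

```text
time: 13.62
ee_pos: [0.5618, -0.012, 0.0813]
tool_rot: [-2.056, -2.376, -0.0]
force: [-0.1, -0.4, -0.6]
width: 0.0118
grip_force: 35.0
```

Run:
```python
from h import *
rows([])
p,d,w,K,T=cloud("scene"); m=masks(p)
o=m['orange'].copy(); o[:, :255]=0;o[:,350:]=0;o[:190]=0;o[265:]=0
print('cover rect',rect(o,.1054,K,T))
l=m['blue'].copy();l[:240]=0;l[285:]=0;l[:,:262]=0;l[:,345:]=0;print('lap',rect(l,.1095,K,T),w[l].mean(0).round(4))
cv2.imwrite("pics/s6.png",cv2.resize(p[180:290,240:360],(654,600),interpolation=cv2.INTER_CUBIC))
```

```text
t 13.62 at [561.8 -12.   81.3] yaw 8.26 tilt [-1.e-04  1.e-04 -1.e+00] F [-0.11 -0.42 -0.62] w 0.0118 grip 35.0
cover rect [573.5 -11.9 105.9  92.7   9.2]
lap [6.651e+02 5.000e-01 6.020e+01 1.247e+02 7.400e+00] [0.6714 0.0019 0.1142]
```

View pics/s6.png

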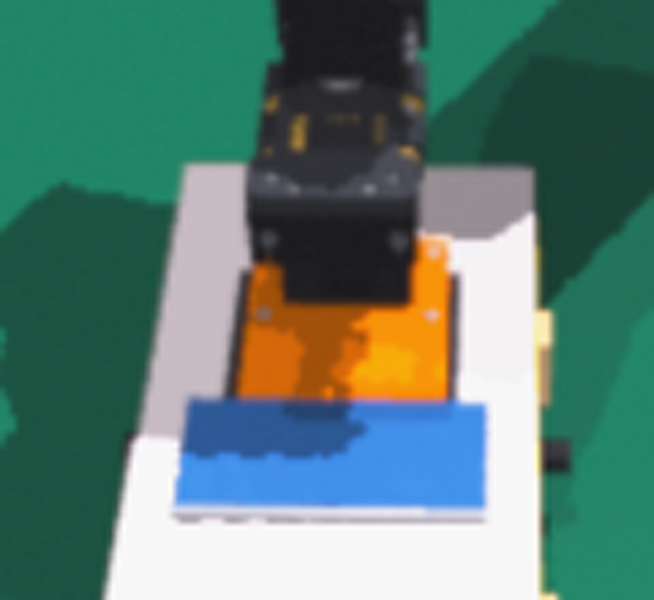

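The cover's front edge has reached the lap's free edge (crop row ~400). There are even black seal strips on both sides (x≈240 and 455), and the lap is still flat. I'll slide in.

Request:
{"api": "arm_command", "payload": {
  "plan": [-1,0,0.004,0,0,0,0,-1,0,0.008,0,0,0,0,-1,0,0.012,0,0,0,0,-1,0,0.014,0,0,0,0,-1,0,0.014,0,0,0,0]
}}

```text
time: 14.3
ee_pos: [0.5756, -0.01, 0.0814]
tool_rot: [-2.056, -2.375, -0.0]
force: [-0.3, 0.6, 0.0]
width: 0.0115
grip_force: 35.0
```

Run:
```python
from h import *
rows([])
p,d,w,K,T=cloud("scene"); m=masks(p)
o=m['orange'].copy(); o[:, :255]=0;o[:,350:]=0;o[:190]=0;o[265:]=0
print('cover rect',rect(o,.1054,K,T))
l=m['blue'].copy();l[:240]=0;l[285:]=0;l[:,:262]=0;l[:,345:]=0;print('lap',rect(l,.1095,K,T),w[l].mean(0).round(4))
A=w[l];c=np.linalg.lstsq(np.c_[A[:,:2],np.ones(len(A))],A[:,2],rcond=None)[0];print(c.round(3))
```

```text
t 14.3 at [575.6 -10.   81.4] yaw 8.25 tilt [-0.e+00  1.e-04 -1.e+00] F [-0.32  0.62  0.02] w 0.0115 grip 35.0
cover rect [581.5 -10.6  89.7  92.7   9.2]
lap [6.651e+02 5.000e-01 6.020e+01 1.247e+02 7.400e+00] [0.671  0.0015 0.1135]
[ 0.84   0.131 -0.45 ]
```

The cover is sliding under the skin: its visible length is down from 106 to 90 mm and the lap outline hasn't changed. I'll go 5 mm further to centre it, then press.

Request:
{"api": "arm_command", "payload": {
  "plan": [-1,0,0.003,0,0,0,0,-1,0,0.005,0,0,0,0,-1,0,0.005,0,0,0,0,-1,0,0.005,0.001,0,0,0,-1,0,0.005,0.002,0,0,0,-1,0,0.005,0.003,0,0,0,-1,0,0.005,0.003,0,0,0],
  "newtons": 55
}}

```text
time: 15.22
ee_pos: [0.5805, -0.0093, 0.0787]
tool_rot: [2.056, 2.375, 0.0]
force: [-3.2, -0.8, 3.7]
width: 0.0117
grip_force: 55.0
```

Request:
{"api": "arm_command", "payload": {
  "plan": [-1,0,0,0.001,0,0,0,-1,0,0,0.002,0,0,0,-1,0,0,0.003,0,0,0,-1,0,0,0.003,0,0,0]
}}

```text
time: 15.72
ee_pos: [0.5804, -0.0093, 0.0762]
tool_rot: [2.056, 2.375, 0.0]
force: [-4.8, 0.2, 12.0]
width: 0.0116
grip_force: 55.0
```

Request:
{"api": "arm_command", "payload": {
  "plan": [-1,0,0,0.0005,0,0,0,-1,0,0,0.001,0,0,0,-1,0,0,0.001,0,0,0,-1,0,0,0.001,0,0,0]
}}

```text
time: 16.23
ee_pos: [0.5805, -0.0093, 0.076]
tool_rot: [2.055, 2.375, 0.001]
force: [-7.5, 0.1, 19.7]
width: 0.0118
grip_force: 55.0
```

The seal bottomed at 76.0 mm, 4 mm below contact, with the push at about 20 N. One last check of the lap and the fit.

Run:
```python
from h import *
rows([])
p,d,w,K,T=cloud("scene"); m=masks(p)
o=m['orange'].copy(); o[:, :255]=0;o[:,350:]=0;o[:190]=0;o[265:]=0
print('cover rect',rect(o,.100,K,T),np.median(w[o][:,2]))
l=m['blue'].copy();l[:240]=0;l[285:]=0;l[:,:262]=0;l[:,345:]=0;print('lap',rect(l,.1095,K,T))
cv2.imwrite("pics/s7.png",cv2.resize(p[180:290,240:360],(654,600),interpolation=cv2.INTER_CUBIC))
```

```text
t 16.23 at [580.5  -9.3  76. ] yaw 8.26 tilt [ 1.e-03 -1.e-04 -1.e+00] F [-7.49  0.14 19.75] w 0.0118 grip 55.0
cover rect [581.2 -10.5  78.5  92.5   9.2] 0.10113168572885278
lap [6.651e+02 5.000e-01 6.020e+01 1.247e+02 7.400e+00]
```

View pics/s7.png

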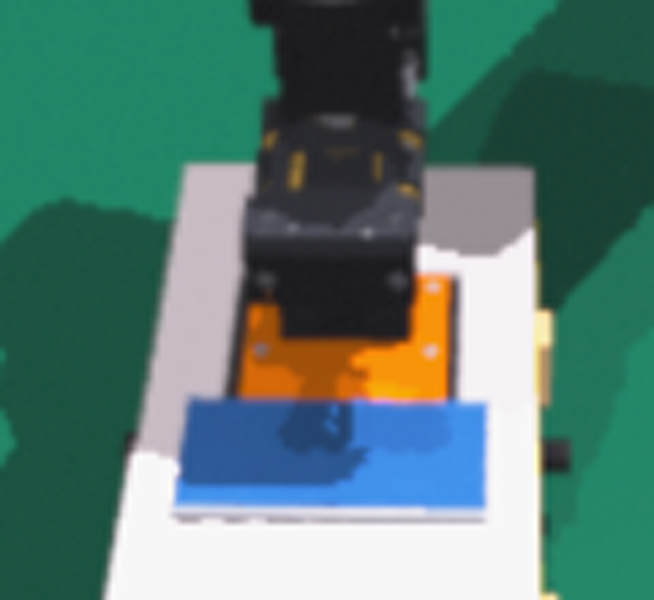

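The cover sits inside the mouth with dark seal strips either side (crop x≈240 and 455). Its front is under the flat blue lap (edge row ~400) and its top is at deck height. Handing in.

```bash
python3 -c "
from station import arm
print(arm.sign_off())"
```

```text
the job is handed in; nothing more can be done
None
```

The cover is tucked under the lapped skin, which stayed flat, and is held pressed flush on the seal's stop at about 20 N; the first grip attempt closed above the rib without moving anything, and the job was handed in at about 16 s.

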